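# Load the blank cell into the glaze colour meter

## Robot

A 6-joint arm with a two-finger parallel gripper is mounted at the origin on the work surface. World frame = base frame: x ahead of the robot, y to its left, z up, the work surface at z = 0. Lengths are in m, angles in rad, forces in N, time in s.
With the tool pointing down it reaches from about 0.325 to 0.85 m from the base axis. Payload 4.4 kg.
Tool frame: the origin (TCP) lies midway between the tips of the shut fingers; the grasp point (between the pads) lies robot.tcp_to_grasp behind it (robot.tcp_to_grasp is the distance from the TCP to the grasp point, in m); z points along the fingers, y is the line along which they close (so a half turn about z gives the same grasp; the last joint's range is limited). The gripper opens to 94 mm and grips with 3 to 60 N. Pads are 16 mm wide; open, the fingers measure 119 mm over their backs; the gripper's body (75 mm by 177 mm) begins 78 mm behind the grasp point.
Start: joints at [0.953, 0.207, 1.542, -0, 1.393, -0.15], TCP at [0.259, 0.513, 0.205] pointing down, gripper open.
Joint ranges: [-2.73, 2.73], [-0.86, 2.22], [0.23, 2.46], [-1.11, 4.25], [0.08, 2.63], [-2.82, 2.82]. Speed limits (rad/s): [2.79, 2.79, 3.14, 3.14, 3.14, 3.14].

## Interface

Orientations are given as [roll, pitch, yaw] about the fixed x, y, z axes, in that order (R = Rz(yaw) Ry(pitch) Rx(roll)).
In Python, from workcell import robot gives the robot as it stands.
- The arm moves only by the shell command python3 -m pendant 'ROWS' [OPENING]. ROWS is text: rows parted by semicolons, each of 4 numbers parted by spaces: the shift along the tool's x, y, z in cm, then the turn about the tool's z in degrees. A call has 1 to 10 rows; each row shifts and turns the commanded pose from where the row before left it, along the tool's axes as they then stand; what a row does not reach is not made up. A row lasts 1/10 s, in which the tool goes at most 50 mm and 8.59 degrees, less where a joint would pass 70% of its speed; a pose out of reach is approached as far as the arm can. A call is refused whole if a number of a shift passes 5 or a number of a turn 8.59, either way. A call with a gripper value outside its range is refused whole. OPENING is the opening, from -1 (shut) to 1 (fully open), so that 0 is half open, set as the call begins (- or left out, the last holds). The fingers move at their own pace and stop on an object; the grip force is fixed at half the most. Time passes only in rows, so rows that do not move let the fingers close. It gives the time, the measured TCP pose, the force, the opening and the grip force at its end, in the units of the state.
- robot.get_state(): the state, without advancing time (a new reading comes with each control period).
- robot.capture(name): name is "side" or "top"; returns (picture, depth): 400x640x3 uint8, blue, green, red; 400x640 float32, m along the optical axis (not along the pixel's ray), 0 where there is no reading.
- robot.get_calibration(name): a dict with "K" (3x3 intrinsics, pixels), "k1" (the pictures are not rectified: a ray, as slopes to the right and down, at radius r is drawn at 1 + k1 r^2 times it, then the intrinsics apply), "R" (3x3) and "t" (3): a world point X has camera coordinates R X + t. Camera axes: x right, y down, z forward; pixel columns grow to the right and rows downward; lengths in m; the calibration is good to about 2 mm. A picture is of the moment at which its call begins. get_calibration takes no time and is no camera call.
- robot.finish_job(): hands the job in; it is judged then, once.
The state is a dict: "time_s": time; "joint_pos": joint angles; "joint_vel": joint speeds; "tau": joint torques, N m; "tcp_pos": TCP position; "orientation": TCP orientation; "force": force on the tool from outside, world axes, zero at the start; "wrist_torque": the same for the moment, N m; "finger_gap": opening from 0.0 (shut) to 1.0 (fully open); "grasp_force": force on a finger pad.
Only numpy, scipy, OpenCV 4.12 (cv2) and the standard library are available. Lean on these libraries where they do the work, as an engineer would, in place of code of your own. Each camera call takes 0.05 s, during which the arm holds its last target. There are 200 camera calls.

## Task

Load the colour meter with its lamp stopped. First press the mushroom stop button down until it stays down; then take the square cell from the board and set it upright, fully home in the meter's well, with its two clear faces in line with the light path (looking at the lamp and the sensor); let go of it, and only then turn the button's head clockwise so that it springs back up. Leave the figurine and the jar on the board where they are.

Things in the scene. Friction and masses are not known exactly. Their poses are not given: they have to be found in the camera images.
- meter: Fixed meter. Grey base 130 x 250 x 12 mm, origin at its underside centre. The light path runs along its y axis: white lamp housing at +y, smaller white sensor housing at -y, both 104 mm high, each with a dark nozzle (24 mm dia., end 45 mm from the centre, axis 80 mm above the bench). Between them an aluminium block 64 x 64 mm, top 43 mm up, with the well; fingers have room on its +x and -x sides.
- well (a point): Centre of the mouth of the square well, 43 mm above the bench; axes as the meter's (y = light path, z up). Well 31 x 31 mm, sides along x and y, 25 mm deep; the top 5 mm of that is a 45 degree lead-in that widens to 41 x 41 mm at the mouth. The cell enters at any quarter turn; only the two with its clear faces towards the nozzles are right. When the cell is home its centre is 30 mm above this point.
- cell_mid (a point): Centre of the loose square cell, 28 x 28 x 110 mm, 140 g, upright on the board (centre 65 mm above the bench). Its y axis passes through its two clear glass faces; the +x and -x faces are white with grey ribs. On the grey lid a raised steel bar (6 x 26, top 6 of the 110 mm) runs along y, clear face to clear face. Gripped at mid-height or above, fingers clear the block when it is home.
- stop_mid (a point): Centre of the mushroom button's head: plain grey, round, 38 mm dia., 21 mm thick, a cross on top, on a 22 mm stem over a fixed grey box 76 x 76 x 50 mm. The point lies on the vertical axis, 10.5 mm below the head's top, 82.5 mm above the bench when up and 5.5 mm lower when latched; it turns with the head. Grip it across its diameter from above.
- stop (a joint): How far the button is pressed, m: 0 up, 0.007 fully down. A spring pushes it up (about 2.4 N at the start, 4.5 N at the bottom). Pushed to the bottom it latches, and rests at about 0.0055 when let go.
- stop_cap (a joint): Turn of the button's head, rad, 0 to 0.9, growing clockwise seen from above. Turning it past about 0.55 with the button latched frees the latch, and the button springs up once the fingers let go of it (or lift with it); 0.75 is a sure turn. It needs well under 0.1 N m, and turns back to 0 by itself within some seconds when let go.
- figurine_mid (a point): Centre of a loose white unglazed ceramic animal figurine, 52 mm across the foot, 90 mm tall, standing on the board. Leave it.
- jar_mid (a point): Centre of a loose round glass jar with a grey lid, 52 mm across, 65 mm tall, standing on the board. Leave it.
- board: Fixed wooden board 210 x 210 x 10 mm on the bench, on which the cell, the figurine and the jar stand about 110 mm apart, in any of the three places. Origin: underside centre.

How it is judged:
On the way, in this order (a step that is already met when the one before it is completed fails the run):
1. the stop button is pressed down and stays down by itself, nothing touching it (value of joint stop above 0.004 m and contact force between the fingers and stop_cap below 0.3 N), for 0.2 s.
2. with the button down, the cell is lifted off the board (its centre more than 90 mm above the bench) (value of joint stop above 0.004 m and height (world z) of cell_mid above 0.09 m), for 0.1 s.
3. with the button still down, the cell stands fully home in the well, upright, clear faces in the light path, let go (value of joint stop above 0.004 m and contact force between the fingers and cell below 0.3 N and horizontal distance between cell_mid and well below 0.006 m and z of cell_mid in the frame of well below 0.0335 m and angle between the y axis of cell_mid and the y axis of well, either way round below 0.14 rad and angle between cell_mid's own z axis and vertical below 0.08 rad), for 0.3 s.
4. the button's head is turned clockwise by more than 0.4 rad (value of joint stop_cap above 0.4 rad and horizontal distance between cell_mid and well below 0.006 m and z of cell_mid in the frame of well below 0.0335 m and angle between the y axis of cell_mid and the y axis of well, either way round below 0.14 rad and angle between cell_mid's own z axis and vertical below 0.08 rad), for 0.05 s.
At the end, for the whole second after the job is handed in: The button is up (pressed under 1.5 mm); the cell is in the well, centre within 6 mm of its axis and at most 33.5 mm above its mouth, tilted under 0.08 rad, clear faces square to the light path within 0.14 rad; figurine and jar within 20 mm of their starts (value of joint stop below 0.0015 m and distance of each of figurine_mid, jar_mid from where it was at the start of the episode below 0.02 m and horizontal distance between cell_mid and well below 0.006 m and z of cell_mid in the frame of well below 0.0335 m and angle between the y axis of cell_mid and the y axis of well, either way round below 0.14 rad and angle between cell_mid's own z axis and vertical below 0.08 rad); the robot touches nothing.
It fails at once if the figurine or the jar moved by more than 30 mm (distance of any of figurine_mid, jar_mid from where it was at the start of the episode above 0.03 m).
It also fails if it takes over 72 s, if anything falls off the work surface, if the arm or the gripper's body presses on something with over 40 N, if the wrist force passes 120 N, or if a joint passes its speed limit or range.

## Working session

There is one attempt and no reset: what is moved stays moved. The work goes in short steps, Python scripts to look and compute and a shell command to move; the robot and the scene stay as the last step left them, time stands still between calls to the robot, and variables do not carry over. Pictures are saved under pics/ and viewed, at most 10 in all, crops included, and the job is handed in when it is done.

```bash
ls; mkdir -p pics; python3 - <<'E'
from workcell import robot
import cv2,numpy as np
np.set_printoptions(precision=4,suppress=True)
for n in("top","side"):
    p,d=robot.capture(n); cv2.imwrite(f"pics/{n}0.png",p); np.save(f"pics/{n}0.npy",d); print(n,robot.get_calibration(n))
print(robot.get_state(),robot.tcp_to_grasp)
E
```

```text
pics
top {'K': array([[473.673 ,   0.    , 323.9374],
       [  0.    , 473.673 , 198.5781],
       [  0.    ,   0.    ,   1.    ]]), 'k1': -0.07946761190713308, 'R': array([[-0.0246, -0.9994, -0.0238],
       [-0.9885,  0.0279, -0.1484],
       [ 0.149 ,  0.0198, -0.9886]]), 't': array([0.0106, 0.547 , 1.2629])}
side {'K': array([[433.6489,   0.    , 322.7573],
       [  0.    , 433.6489, 199.3979],
       [  0.    ,   0.    ,   1.    ]]), 'k1': 0.036493076907032046, 'R': array([[ 0.9813, -0.1919,  0.0153],
       [-0.1091, -0.6196, -0.7773],
       [ 0.1586,  0.7611, -0.629 ]]), 't': array([-0.4985,  0.127 ,  1.138 ])}
{'time_s': 0.1, 'joint_pos': array([ 0.9525,  0.2074,  1.5428, -0.    ,  1.3935, -0.1505]), 'joint_vel': array([-0.0003, -0.0006, -0.0027,  0.0001,  0.0005, -0.0012]), 'tau': array([ -0.    , -37.1862, -28.2292,   0.0701,   0.0311,  -0.0001]), 'tcp_pos': array([0.2589, 0.5126, 0.2044]), 'orientation': array([-3.1396, -0.0003,  2.6738]), 'force': array([-0.41  , -0.1565,  0.0884]), 'wrist_torque': array([-0.0115, -0.0152, -0.0274]), 'grasp_force': 0.0, 'finger_gap': 1.0000841057737906} 0.0188
```

View pics/top0.png

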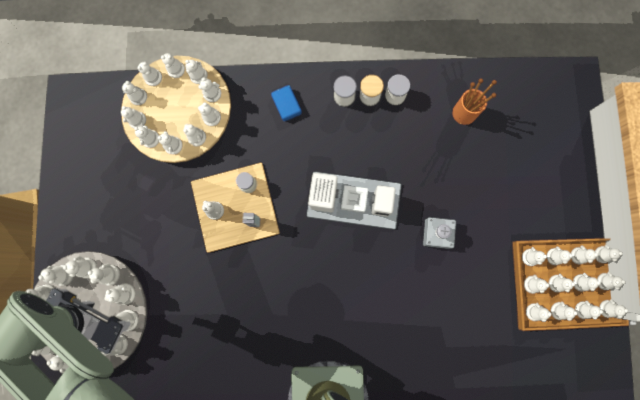

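View pics/side0.png

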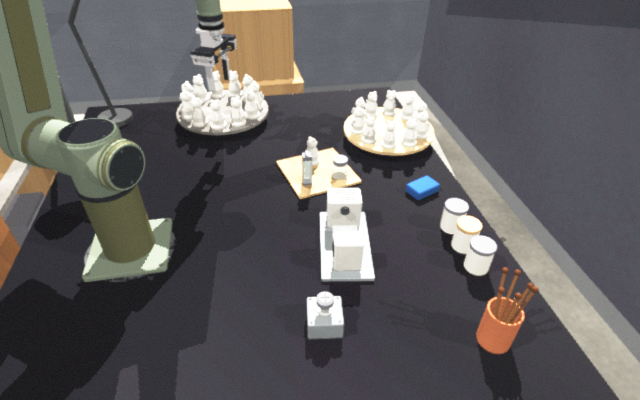

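The top view shows the board at about (235,207). On it are the cell at (250,220), the figurine at (212,208) and the jar at (246,182). The meter is at (354,200), with the lamp housing (larger) on the left at (323,190), and the button is at (441,232). The side view agrees: button head at (325,300), cell at (307,168).

```bash
cat > h.py <<'E'
from workcell import robot
import cv2,numpy as np
np.set_printoptions(precision=4,suppress=True)
C={n:robot.get_calibration(n) for n in("top","side")}
def ray(n,uv):
    c=C[n];K=np.array(c["K"]);q=(np.array(uv,float)-K[:2,2])/K[0,0]; s=q.copy()
    for _ in range(20): s=q/(1+c["k1"]*(s@s))
    R=np.array(c["R"]); return -R.T@np.array(c["t"]), R.T@np.array([*s,1.])
def onz(n,uv,z):
    o,d=ray(n,uv); return o+d*(z-o[2])/d[2]
def pix(n,X):
    c=C[n];p=np.array(c["R"])@np.array(X)+c["t"];s=p[:2]/p[2];s=s*(1+c["k1"]*(s@s));K=np.array(c["K"]);return s*K[0,0]+K[:2,2]
def cloud(n,d):
    c=C[n];v,u=np.mgrid[:400,:640];K=np.array(c["K"])
    q=np.stack([(u-K[0,2])/K[0,0],(v-K[1,2])/K[0,0]],-1);s=q.copy()
    for _ in range(20): s=q/(1+c["k1"]*(s**2).sum(-1,keepdims=True))
    P=np.concatenate([s*d[...,None],d[...,None]],-1); return (P-c["t"])@np.array(c["R"])
E
python3 - <<'E'
from h import *
p=cv2.imread("pics/top0.png"); d=np.load("pics/top0.npy"); P=cloud("top",d)
cv2.imwrite("pics/c1.png",cv2.resize(p[160:255,185:465],None,fx=2.85,fy=2.85,interpolation=cv2.INTER_CUBIC))
def rect(x0,y0,x1,y1,zl,zh,z,name):
    m=np.zeros((400,640),np.uint8); s=np.s_[y0:y1,x0:x1]; m[s]=((P[s][...,2]>zl)&(P[s][...,2]<zh)&(d[s]>0))*255
    n,l,st,ce=cv2.connectedComponentsWithStats(m); k=1+st[1:,4].argmax(); ys,xs=np.nonzero(l==k)
    w=np.array([onz("top",(x,y),z)[:2] for x,y in zip(xs,ys)]); r=cv2.minAreaRect((w*1000).astype(np.float32)); print(name,len(xs),'mean',w.mean(0),'medz',np.median(P[ys,xs,2]),r,'px',xs.mean(),ys.mean())
rect(180,155,285,255,.004,.016,.01,'board')
rect(240,205,262,230,.1,.13,.12,'cell lid')
rect(230,165,262,200,.06,.09,.075,'jar')
rect(195,190,230,222,.05,.12,.1,'fig')
rect(300,165,405,235,.006,.02,.012,'base')
rect(300,165,345,215,.095,.115,.104,'lamp')
rect(365,175,405,225,.095,.115,.104,'sensor')
rect(335,175,378,222,.036,.05,.043,'block')
rect(415,210,465,255,.042,.06,.05,'box')
rect(415,210,465,255,.08,.105,.093,'head')
E
```

```text
board 4417 mean [0.5307 0.2522] medz 0.009567429641189321 ((535.237060546875, 252.968505859375), (215.48898315429688, 224.7472381591797), 12.29380989074707) px 234.02150781073126 208.56599501924384
cell lid 129 mean [0.4898 0.1901] medz 0.11368549096290569 ((489.9017333984375, 189.54464721679688), (31.151296615600586, 25.9840087890625), 88.4727783203125) px 248.72093023255815 218.02325581395348
jar 240 mean [0.5984 0.2093] medz 0.07410843241279863 ((598.3374633789062, 209.03472900390625), (47.441349029541016, 44.03223419189453), 44.0726318359375) px 244.64583333333334 180.19583333333333
fig 195 mean [0.5213 0.2969] medz 0.08572160944979532 ((521.025634765625, 296.1011657714844), (46.45249557495117, 36.912532806396484), 81.4778823852539) px 210.04615384615386 208.04615384615386
base 1859 mean [ 0.5328 -0.1024] medz 0.011380547574383193 ((546.0819702148438, -85.84698486328125), (249.2841796875, 130.09237670898438), 80.258544921875) px 359.38622915545994 204.23937600860677
lamp 833 mean [ 0.5599 -0.0013] medz 0.10321849643665584 ((560.04296875, -1.1901130676269531), (65.58887481689453, 89.27958679199219), 80.37161254882812) px 322.2581032412965 190.25210084033614
sensor 495 mean [ 0.5323 -0.162 ] medz 0.1028974335724194 ((532.376953125, -162.0809326171875), (49.87483596801758, 70.0669174194336), 80.3119125366211) px 383.98383838383836 198.90707070707072
block 405 mean [ 0.5461 -0.0859] medz 0.041940358020989096 ((546.1287841796875, -85.68614959716797), (63.57938003540039, 64.88719940185547), 80.232421875) px 353.7753086419753 197.98518518518517
box 618 mean [ 0.4435 -0.3144] medz 0.0490561795328311 ((444.8370056152344, -316.896240234375), (77.34648895263672, 76.33436584472656), 82.35739135742188) px 439.6456310679612 232.7734627831715
head 177 mean [ 0.4447 -0.3163] medz 0.09052468925306921 ((444.7136535644531, -316.5596618652344), (36.761817932128906, 36.885276794433594), 86.71348571777344) px 443.89830508474574 231.0
```

View pics/c1.png

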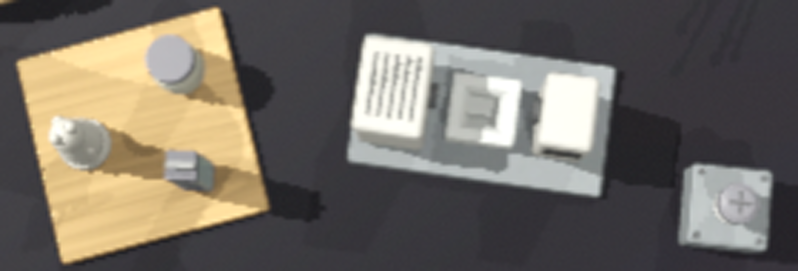

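```bash
cat >> h.py <<'E'
def go(x,y,z=None,yawdeg=None):
    "print tool-axis shift (cm) and turn (deg) from present pose to the target"
    s=robot.get_state();p=s["tcp_pos"];w=s["orientation"][2];dx,dy=x-p[0],y-p[1]
    a=100*(dx*np.cos(w)+dy*np.sin(w));b=100*(dx*np.sin(w)-dy*np.cos(w))
    t=0 if yawdeg is None else (np.degrees(w)-yawdeg+180)%360-180
    print("shift cm %.2f %.2f %.2f turn %.2f"%(a,b,0 if z is None else 100*(p[2]-z),t),"t",s["time_s"],"yaw",np.degrees(w))
E
python3 - <<'E'
from h import *
go(.4447,-.3163)
p=cv2.imread("pics/top0.png");q=cv2.imread("pics/side0.png")
a=cv2.resize(p[203:235,236:268],(400,400),interpolation=cv2.INTER_CUBIC);b=cv2.resize(q[148:190,290:332],(400,400),interpolation=cv2.INTER_CUBIC)
cv2.imwrite("pics/c2.png",np.hstack([a,b]))
E
```

```text
shift cm -53.96 -65.61 0.00 turn 0.00 t 0.1 yaw 153.19668522868648
```

View pics/c2.png

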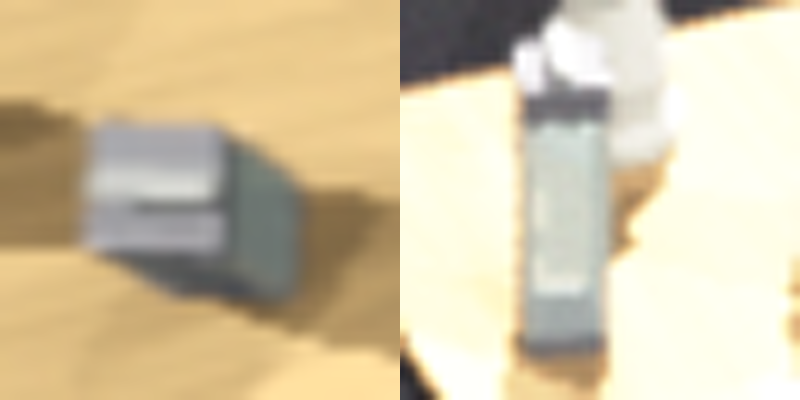

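The bar on the lid runs level in the picture and a greenish clear face looks right and toward the side camera, so the cell's y axis lies close to world y, about 88.5°. Next I go above the button with the fingers shut.

```bash
python3 -m pendant '-1.5 -1.82 0 0;-3 -3.65 0 0;-3 -3.65 0 0;-3 -3.65 0 0;-3 -3.65 0 0;-3 -3.65 0 0;-3 -3.65 0 0;-3 -3.65 0 0;-3 -3.65 0 0;-3 -3.65 0 0' -1; python3 -m pendant '-3 -3.65 0 0;-3 -3.65 0 0;-3 -3.65 0 0;-3 -3.65 0 0;-3 -3.65 0 0;-3 -3.65 0 0;-3 -3.65 0 0;-3 -3.65 0 0;-1.5 -1.8 0 0;0 0 0 0'; python3 -c "
from h import *
go(.4447,-.3163,.095,90)"
```

```text
time_s: 1.1
tcp_pos: [0.357, 0.0735, 0.2053]
orientation: [3.141, 0.0, 2.674]
force: [0.6, 0.8, 0.6]
finger_gap: 0.186
grasp_force: 0.0
time_s: 2.1
tcp_pos: [0.445, -0.3193, 0.2046]
orientation: [-3.141, -0.001, 2.67]
force: [0.3, 0.7, 0.1]
finger_gap: 0.006
grasp_force: 0.0
shift cm 0.16 0.25 10.96 turn 62.99 t 2.1 yaw 152.99400464843333
```

```bash
python3 -m pendant '0.1 0.25 2 0;0 0 3 0;0 0 3 0;0 0 2 0;0 0 0.6 0;0 0 0 0'; python3 -m pendant '0 0 0.4 0;0 0 0.3 0;0 0 0.3 0;0 0 0 0;0 0 0 0'
```

```text
time_s: 2.7
tcp_pos: [0.4446, -0.312, 0.0985]
orientation: [3.141, -0.003, 2.675]
force: [-0.0, -0.9, 0.2]
finger_gap: 0.006
grasp_force: 0.0
time_s: 3.2
tcp_pos: [0.4462, -0.3143, 0.0904]
orientation: [-3.141, 0.002, 2.674]
force: [1.5, -0.5, 3.0]
finger_gap: 0.003
grasp_force: 1.6
```

```bash
python3 -m pendant '0 0 0.2 0;0 0 0.2 0;0 0 0.1 0;0 0 0 0;0 0 0 0'
```

```text
time_s: 3.7
tcp_pos: [0.4463, -0.3144, 0.0859]
orientation: [-3.141, 0.002, 2.674]
force: [0.7, 1.3, 10.0]
finger_gap: 0.003
grasp_force: 4.8
```

```bash
python3 -m pendant '0 0 -0.5 0;0 0 -2 0;0 0 -4 8.5;0 0 -4 8.5;0 0 0 8.5;0 0 0 8.5;0 0 0 8.5;0 0 0 8.5;0 0 0 8.5;0 0 0 0'; python3 - <<'E'
from h import *
p,d=robot.capture("top");P=cloud("top",d)
s=P[215:250,425:460,2];print("highest z over button",np.percentile(s[(s<.12)],[90,97]))
p2,d2=robot.capture("side");P2=cloud("side",d2)
d0=np.load("pics/side0.npy")
m=(slice(290,312),slice(310,342));a=cloud("side",d0)[m][...,2];b=P2[m][...,2];print(np.percentile(a,[80,90,95]),np.percentile(b,[80,90,95]))
# cell lid from depth cloud
d0=np.load("pics/top0.npy");Q=cloud("top",d0)[205:230,238:264].reshape(-1,3);Q=Q[(Q[:,2]>.105)&(Q[:,2]<.13)];print(Q.mean(0),(Q.min(0)+Q.max(0))/2,np.ptp(Q,0))
go(.4898,.1895,None,88.5)
E
```

```text
time_s: 4.7
tcp_pos: [0.4444, -0.3131, 0.1881]
orientation: [-3.139, -0.002, 1.636]
force: [-0.6, 0.1, 0.2]
finger_gap: 0.003
grasp_force: 0.0
highest z over button [0.0523 0.0813]
[0.0908 0.093  0.0938] [0.0857 0.0876 0.0887]
[0.4906 0.1914 0.1139] [0.4911 0.192  0.1147] [0.0273 0.0296 0.0182]
shift cm 49.86 7.89 0.00 turn 5.37 t 4.8 yaw 93.86957408871984
```

The side depth shows the head 5.3 mm lower, so the button is latched. Now to the cell.

```bash
python3 -m pendant '2 0.4 0 0;4.5 0.7 0 0;4.5 0.7 0 0;4.5 0.7 0 0;4.5 0.7 0 0;4.5 0.7 0 0;4.5 0.7 0 0;4.5 0.7 0 0;4.5 0.7 0 0;4.5 0.7 0 0' 0.3;python3 -m pendant '4.5 0.7 0 0;3 0.6 0 0;0 0 0 5.4;0 0 0 0;0 0 0 0'; python3 - <<'E'
from h import *
p,d=robot.capture("side");cv2.imwrite("pics/s2.png",cv2.resize(p[60:220,220:420],None,fx=3.5,fy=3.5))
go(.4905,.1908,.061,88.5)
E
```

```text
time_s: 5.8
tcp_pos: [0.4844, 0.1164, 0.1893]
orientation: [-3.141, 0.0, 1.638]
force: [0.3, -0.4, 0.7]
finger_gap: 0.648
grasp_force: 0.0
time_s: 6.3
tcp_pos: [0.4926, 0.1901, 0.189]
orientation: [-3.141, 0.001, 1.544]
force: [-0.2, 0.9, -0.4]
finger_gap: 0.652
grasp_force: 0.0
shift cm 0.09 -0.23 12.82 turn -0.10 t 6.35 yaw 88.3981454895872
```

View pics/s2.png

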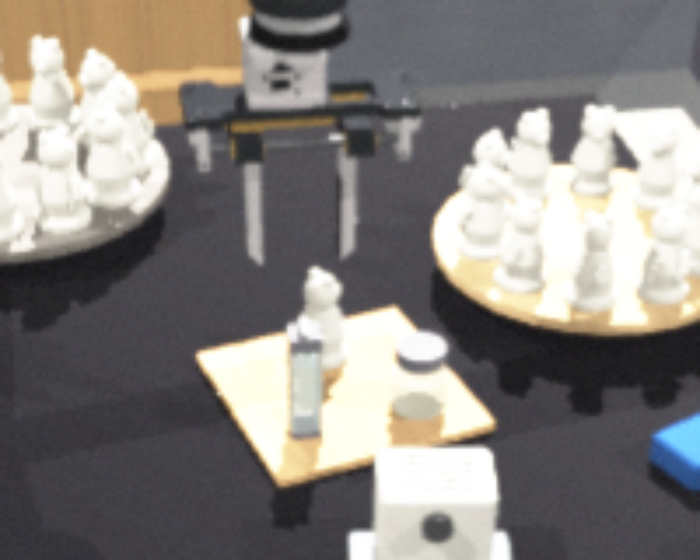

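The fingers (at 255 and 347 in the crop) straddle the cell (305), with its clear face toward the camera between them. Descend and grip.

```bash
python3 -m pendant '0.1 -0.15 1.5 0;0 0 3 0;0 0 3 0;0 0 3 0;0 0 1.8 0;0 0 0.5 0;0 0 0 0'; python3 -m pendant '0 0 0 0;0 0 0 0;0 0 0 0;0 0 0 0;0 0 0 0;0 0 0 0' -1
```

```text
time_s: 7.05
tcp_pos: [0.4911, 0.1906, 0.0609]
orientation: [-3.14, 0.0, 1.541]
force: [0.1, -0.2, -0.2]
finger_gap: 0.649
grasp_force: 0.0
time_s: 7.65
tcp_pos: [0.4923, 0.1916, 0.0622]
orientation: [3.14, -0.0, 1.541]
force: [-0.0, -0.5, 3.6]
finger_gap: 0.291
grasp_force: 30.0
```

```bash
python3 -m pendant '0 0 -0.5 0;0 0 -2 0;0 0 -3 0;0 0 -3 0;0 0 -2.5 0;0 0 -1 0;0 0 0 0'; python3 -c "
from h import *
go(.5461,-.0858,.18,80.2)"
```

```text
time_s: 8.35
tcp_pos: [0.4923, 0.1916, 0.1827]
orientation: [3.139, -0.001, 1.541]
force: [-0.1, -0.6, -1.6]
finger_gap: 0.293
grasp_force: 30.0
shift cm -27.57 6.20 0.27 turn 8.10 t 8.35 yaw 88.29995375145721
```

```bash
python3 -m pendant '-1.6 0.2 0 0;-3 0.7 0 0;-4 0.9 0 0;-4 0.9 0 0;-4 0.9 0 0;-4 0.9 0 0;-4 0.9 0 0;-3 0.8 0 0;0 0 0 8.1;0 0 0 0';python3 -m pendant '0 0 0 0;0 0 0 0'; python3 - <<'E'
from h import *
p,d=robot.capture("side");cv2.imwrite("pics/s3.png",cv2.resize(p[110:290,260:440],None,fx=3.3,fy=3.3))
np.save("pics/s3.npy",d)
go(.5461,-.0858,.13,80.2)
z=robot.get_state()["tcp_pos"]
print(z,[pix("side",(z[0],z[1],h)) for h in (.131,.186,.241)])
E
```

```text
time_s: 9.35
tcp_pos: [0.5437, -0.0869, 0.1788]
orientation: [-3.137, -0.001, 1.398]
force: [-0.7, -0.1, -1.9]
finger_gap: 0.296
grasp_force: 30.0
time_s: 9.55
tcp_pos: [0.5445, -0.0854, 0.1804]
orientation: [-3.14, -0.0, 1.403]
force: [-0.6, 0.5, -1.3]
finger_gap: 0.3
grasp_force: 30.0
shift cm -0.02 0.14 5.08 turn 0.15 t 9.6 yaw 80.35171698810488
[ 0.5448 -0.0854  0.1808] [array([344.6929, 206.9007]), array([345.7705, 189.364 ]), array([346.9253, 170.6188])]
```

View pics/s3.png

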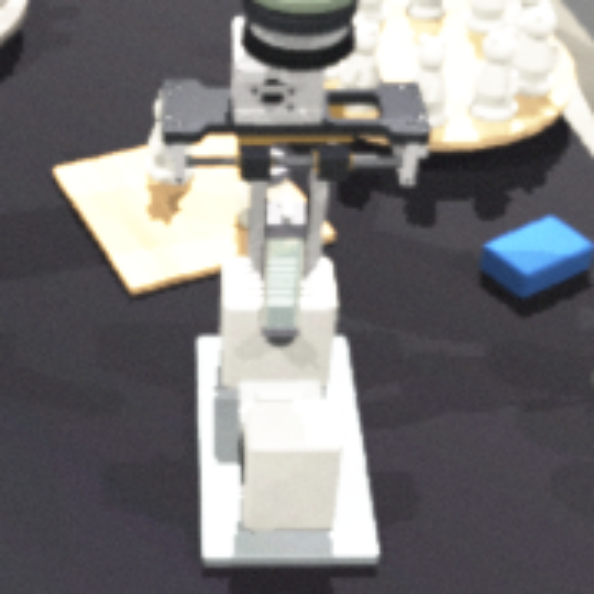

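The cell hangs upright between the fingers (282,285 in the crop), clear face toward the sensor. Next, check its offset along the light path with depth.

```bash
python3 - <<'E'
from h import *
P=cloud("side",np.load("pics/s3.npy"))
for v in range(184,212,3): print(v,[ "%.0f,%.0f,%.0f"%tuple(1000*P[v,u]) for u in range(339,353,3)])
E
```

```text
184 ['525,-94,211', '531,-99,214', '539,-98,212', '546,-99,212', '552,-102,214']
187 ['526,-92,201', '323,-883,822', '538,-100,205', '547,-97,201', '554,-98,201']
190 ['526,-94,193', '533,-95,193', '540,-98,194', '546,-100,195', '553,-101,195']
193 ['526,-93,184', '534,-94,183', '540,-98,185', '547,-99,185', '553,-105,189']
196 ['528,-90,171', '533,-97,176', '541,-97,175', '547,-101,178', '554,-103,178']
199 ['528,-88,161', '534,-97,167', '541,-99,167', '549,-97,165', '577,-27,105']
202 ['527,-96,158', '534,-98,158', '541,-99,158', '548,-101,159', '575,-36,103']
205 ['528,-94,147', '534,-99,150', '541,-99,149', '550,-96,146', '574,-42,98']
208 ['527,-100,142', '535,-98,139', '542,-97,138', '549,-100,139', '575,-40,86']
211 ['527,-99,132', '535,-98,130', '543,-97,128', '550,-99,128', '576,-39,74']
```

```bash
python3 -m pendant '-0.1 0.13 1 0;0 0 2.5 0;0 0 2.5 0;0 0 1.5 0;0 0 0.5 0;0 0 0 0;0 0 0 0'; python3 -c "
from h import *
go(.5461,-.0868,.07,80.2)"
```

```text
time_s: 10.3
tcp_pos: [0.5474, -0.0877, 0.1024]
orientation: [3.14, 0.0, 1.4]
force: [-0.4, 0.4, -1.2]
finger_gap: 0.296
grasp_force: 30.0
shift cm 0.07 -0.14 3.24 turn 0.01 t 10.3 yaw 80.21219107331078
```

```bash
python3 -m pendant '0.05 -0.1 0.5 0;0 0 0.5 0;0 0 0.4 0;0 0 0.4 0;0 0 0 0'
```

```text
time_s: 10.8
tcp_pos: [0.5484, -0.0877, 0.0845]
orientation: [3.135, 0.001, 1.4]
force: [5.9, -1.6, -1.0]
finger_gap: 0.295
grasp_force: 30.0
```

```bash
python3 -m pendant '0 0 0.3 0;0 0 0.3 0;0 0 0.3 0;0 0 0 0'
```

```text
time_s: 11.2
tcp_pos: [0.5485, -0.0877, 0.0754]
orientation: [3.135, 0.001, 1.4]
force: [6.6, -1.4, -1.3]
finger_gap: 0.299
grasp_force: 30.0
```

```bash
python3 -m pendant '0 0.1 0.2 0;0 0 0.2 0;0 0 0.2 0;0 0 0.1 0;0 0 0 0;0 0 0 0'
```

```text
time_s: 11.8
tcp_pos: [0.5487, -0.0876, 0.0702]
orientation: [3.137, 0.001, 1.4]
force: [1.7, -0.3, 11.1]
finger_gap: 0.296
grasp_force: 30.0
```

Bottomed: z is 0.0702, as expected, with 11 N of upward force. Release and go up.

```bash
python3 -m pendant '0 0 -0.1 0;0 0 0 0;0 0 0 0;0 0 0 0;0 0 0 0' 0.1; python3 -m pendant '0 0 -1 0;0 0 -3 0;0 0 -4 0;0 0 -3 0;0 0 -1 0;-3 0 0 0;-5 0 0 0;-5 0 0 0;-3 0 0 0;0 0 0 0'; python3 - <<'E'
from h import *
p,d=robot.capture("top");P=cloud("top",d);q,e=robot.capture("side");Q=cloud("side",e)
cv2.imwrite("pics/c4.png",np.hstack([cv2.resize(p[165:235,300:370],(400,400)),cv2.resize(q[150:290,290:430],(400,400))]))
S=P[170:225,335:378].reshape(-1,3);S=S[(S[:,2]>.112)&(S[:,2]<.14)]
print(len(S),S.mean(0),np.percentile(S[:,2],[20,50,80,95]),cv2.minAreaRect((S[:,:2]*1000).astype(np.float32)))
s=P[215:250,425:460,2];print("head z",np.percentile(s[(s>.07)&(s<.12)],[50,90]))
go(.4447,-.3163,.075,None)
E
```

```text
time_s: 12.3
tcp_pos: [0.5455, -0.0867, 0.0676]
orientation: [-3.139, -0.0, 1.4]
force: [-0.2, -0.0, -0.6]
finger_gap: 0.544
grasp_force: 0.0
time_s: 13.3
tcp_pos: [0.5178, -0.2482, 0.1874]
orientation: [-3.14, 0.001, 1.395]
force: [-0.1, -0.1, -1.1]
finger_gap: 0.548
grasp_force: 0.0
123 [ 0.5448 -0.0844  0.1224] [0.1196 0.1223 0.1249 0.1294] ((545.5375366210938, -84.631591796875), (27.713937759399414, 28.043649673461914), 81.38655090332031)
head z [0.0855 0.0884]
shift cm -8.34 -6.03 11.24 turn 0.00 t 13.4 yaw 80.10462256827542
```

View pics/c4.png

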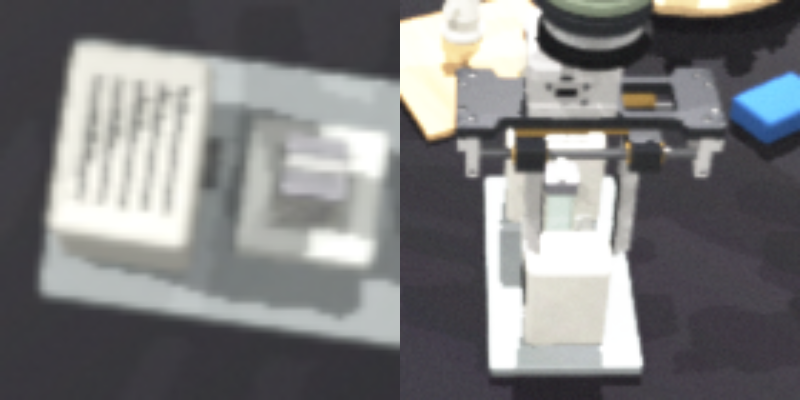

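The cell is home: lid at z 0.1223 (0.122 expected), centred within 2 mm, yaw 81.4° against 80.2°, bar along the light path, and the button still down. Now grip the head.

```bash
python3 -m pendant '-2.3 -1.8 0 0;-3 -2.2 0 0;-3 -2 0 0;0 0 0 0;0 0 0 0' 0.4; python3 -c "
from h import *
go(.4447,-.3163,.06,None)"
```

```text
time_s: 13.9
tcp_pos: [0.4462, -0.3149, 0.1882]
orientation: [-3.141, -0.001, 1.4]
force: [0.2, 0.6, -0.5]
finger_gap: 0.701
grasp_force: 0.0
shift cm -0.16 -0.12 12.82 turn 0.00 t 13.9 yaw 80.20586923207757
```

```bash
python3 -m pendant '-0.15 -0.1 1.5 0;0 0 3 0;0 0 3 0;0 0 3 0;0 0 1.8 0;0 0 0.5 0;0 0 0 0;0 0 0 0'; python3 -m pendant '0 0 0 0;0 0 0 0;0 0 0 0;0 0 0 0;0 0 0 0' -1
```

```text
time_s: 14.7
tcp_pos: [0.4461, -0.3175, 0.0616]
orientation: [3.14, 0.001, 1.401]
force: [-0.1, 0.1, 0.4]
finger_gap: 0.696
grasp_force: 0.0
time_s: 15.2
tcp_pos: [0.4489, -0.319, 0.0618]
orientation: [3.132, 0.002, 1.399]
force: [9.8, -1.0, -3.3]
finger_gap: 0.391
grasp_force: 30.0
```

```bash
python3 -m pendant '0 0.25 0 0;0 0 0 5;0 0 0 8.5;0 0 0 8.5;0 0 0 8.5;0 0 0 8.5;0 0 0 6;0 0 0 0;0 0 0 0'
```

```text
time_s: 16.1
tcp_pos: [0.4486, -0.3187, 0.0617]
orientation: [3.139, -0.002, 0.616]
force: [3.9, 1.3, 3.6]
finger_gap: 0.39
grasp_force: 30.0
```

```bash
python3 -m pendant '0 0 0 0;0 0 0 0;0 0 0 0;0 0 0 0' 0.4; python3 -m pendant '0 0 -1 0;0 0 -3 0;0 0 -4 0;0 0 -4 0;0 0 0 0;-5 0 0 0;-5 0 0 0;-5 0 0 0;0 0 0 0;0 0 0 0'; python3 - <<'E'
from h import *
p,d=robot.capture("top");P=cloud("top",d);q,e=robot.capture("side")
m=(slice(290,312),slice(310,342));print(np.percentile(cloud("side",e)[m][...,2],[80,90,95]))
S=P[170:225,335:378].reshape(-1,3);S=S[(S[:,2]>.112)&(S[:,2]<.14)]
print(len(S),S.mean(0),np.median(S[:,2]),cv2.minAreaRect((S[:,:2]*1000).astype(np.float32)))
s=P[215:250,425:460,2];print("head z",np.percentile(s[(s>.07)&(s<.12)],[50,90]))
p0=cv2.imread("pics/top0.png");print("board diff",cv2.absdiff(p,p0)[165:225,195:260].max(2).mean(), robot.get_state()["force"])
cv2.imwrite("pics/c5.png",cv2.resize(p[160:255,185:465],None,fx=2.85,fy=2.85))
E
```

```text
time_s: 16.5
tcp_pos: [0.4463, -0.3175, 0.0597]
orientation: [-3.14, 0.001, 0.615]
force: [0.2, -0.2, 0.4]
finger_gap: 0.681
grasp_force: 0.0
time_s: 17.5
tcp_pos: [0.3236, -0.4048, 0.1802]
orientation: [-3.141, -0.001, 0.611]
force: [0.1, -0.0, -0.1]
finger_gap: 0.698
grasp_force: 0.0
[0.0913 0.0931 0.0941]
123 [ 0.5447 -0.0845  0.1226] 0.12239630102176373 ((545.2230224609375, -84.55502319335938), (27.50892448425293, 28.466217041015625), 78.83564758300781)
head z [0.0905 0.0941]
board diff 18.142820512820514 [ 0.2497 -0.9597  0.129 ]
```

View pics/c5.png

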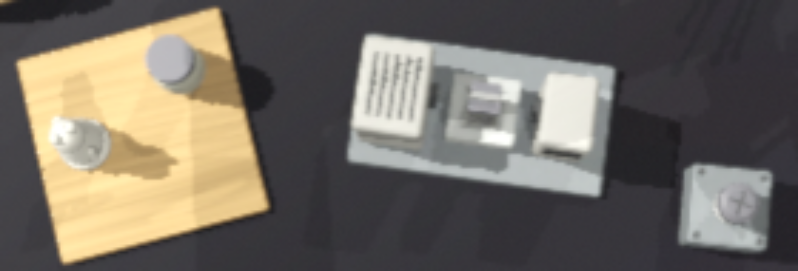

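The picture shows the cell in the well (485,98), the head back up (740,203), and the jar (172,58) and figurine (80,140) where they were.

```bash
python3 -c "
from workcell import robot
print(robot.finish_job())"
```

```text
the job is handed in; nothing more can be done
None
```

The job is handed in (about 17.5 s of robot time): the button was latched first, the cell set home with its clear faces in the light path, the button then turned and back up, and the figurine and jar not moved; the hand-in gave no verdict.

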